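# Set a weekly pill dispenser to its home line and shut it

### The arm

A 6-joint arm with a two-finger parallel gripper is mounted at the origin on the work surface; the furniture and walls round the work are solid. World frame = base frame: x ahead of the robot, y to its left, z up, the work surface at z = 0. Lengths are in m, angles in rad, forces in N, time in s.
With the tool pointing down it reaches from about 0.275 to 0.775 m from the base axis. Payload 14.6 kg.
Tool frame: the origin (TCP) lies between the finger pads; the fingertips stand 14 mm ahead of it and the grasp point (between the pads) lies 5 mm behind it (manip.nose_length is the z of the fingertips in the tool frame, in m); z points along the fingers, y is the line along which they close (so a half turn about z gives the same grasp; the last joint's range is limited). The gripper opens to 85 mm and grips with 20 to 120 N. Pads are 22 mm wide; open, the fingers measure 114 mm over their backs; the gripper's body (76 mm by 85 mm) begins 54 mm behind the grasp point. The pads swing forward as they close: fully open they stand 13 mm farther back than shut.
Start: joints at [-0.155, 0.263, -0.048, 1.259, 0, 1.415], TCP at [0.525, -0, 0.245] pointing down, gripper open.
Joint ranges: [-2.65, 2.65], [-0.89, 1.7], [-1.18, 1.37], [-2.13, 2.11], [-1.35, 1.29], [-3.14, 3.14]. Speed limits (rad/s): [1.89, 1.89, 2.57, 2.79, 3.14, 3.14].

### API

Orientations are given as a 3x3 rotation matrix whose columns are the frame's x, y, z axes.
In Python, from rig import manip gives the robot as it stands.
- The arm moves only by the tool drive_effector, called in YAML: its name, and indented under it one key for each argument. Schema: {"type":"object","properties":{"motion":{"type":"string"},"only":{"type":"string"},"quiet":{"type":"boolean"},"lines":{"type":"string"}},"required":["motion"],"additionalProperties":false}. motion is a string of 1 to 12 rows, one to a line, with the numbers parted by commas; each row has 5 numbers: the finger opening in m, then dx, dy, dz in units of 25 mm, then a turn about the tool's z in units of 0.25 rad; each row shifts and turns the commanded pose from where the row before left it, along the tool's axes as they then stand; what a row does not reach is not made up. A row lasts 1/12 s, in which the tool goes at most 0.0417 m and 0.125 rad, less where a joint would pass 70% of its speed; a pose out of reach is approached as far as the arm can. The fingers move at their own pace and stop on an object; the grip force is fixed at half the most. Time passes only in rows, so rows that do not move let the fingers close. The tool returns the time, the measured TCP pose, the force, the opening and the grip force at its end. only (a regular expression) keeps the lines of the reply that match it, lines (a string "A,B") keeps lines A to B, and quiet returns only ok. Input that does not fit is refused with a message, and nothing moves.
- manip.get_state(): the state, without advancing time (a new reading comes with each control period).
- manip.camera(name): name is "scene" or "side" or "wrist"; returns the picture (384x512x3 uint8, red, green, blue); there is no depth.
- manip.camera_info(name): a dict with "camera_matrix" (3x3 intrinsics, pixels), "camera_from_world" (4x4, takes a point from world to camera coordinates). Camera axes: x right, y up, looking along -z (the intrinsics and any distortion apply to the point x, -y, -z); pixel columns grow to the right and rows downward; lengths in m; the calibration is good to about 2 mm. A picture is of the moment at which its call begins: read the wrist's pose just before it. camera_info takes no time and is no camera call; for the wrist camera it gives the pose at the moment of the call.
- manip.close_job(): hands the job in; it is judged then, once.
The state is a dict: "time": time; "joints": joint angles; "joint_vel": joint speeds; "tau": joint torques, N m; "tcp_pos": TCP position; "tcp_rot": TCP orientation; "contact_force": force on the tool from outside, world axes, zero at the start; "torque": the same for the moment, N m; "width": finger opening in m; "grasp_force": force on a finger pad.
Only numpy, scipy, OpenCV 4.12 (cv2) and the standard library are available. Lean on these libraries where they do the work, as an engineer would, in place of code of your own. Each camera call takes 0.05 s, during which the arm holds its last target. There are 200 camera calls.

### The job

The filled weekly pill dispenser is ready to go out. With the fingertips only, push the inner tray round until the arrow on its roofed home sector lines up with the long broad line on the rim, above the pouring chute, so that no tablet can fall out; then push the open lid down until it is fully shut. Do not grip or lift anything, push gently, leave the dispenser and the two vials and the cup beside it where they stand, and finish with the hand clear.

Things in the scene. Friction and masses are not known exactly. Their poses are not given: they have to be found in the camera images.
- dispenser: round weekly pill dispenser: white tub 188 mm across, 46 mm high, loose on rubber feet, 1 to 1.5 kg in all. Origin: centre of its underside, on the tray's axis. Its -x axis points to its front (pouring chute, reaching 113 mm from the axis, at most 34 mm high), +x to the lid hinge at its back, z up. Its flat rim is 83 to 94 mm from the axis
- home_line (a point): middle of the home line, on top of the rim right above the chute: the one long, broad dark line (9.5 x 3 mm, lying radially; the 15 other scale lines are short and thin). 89 mm in front of the axis, 46 mm high
- arrow_tip (a point): tip of the dark moulded arrow in the middle of the tray's roofed home sector, pointing outward; 78.5 mm from the axis, 44 mm high. To be lined up with the home line (same direction from the axis)
- tray_centre (a point): on the tray's axis, top of its hub (radius 24 mm), 46 mm high. Grey tray, radius 80 mm, 8 sectors of 45 degrees: the roofed one and 7 open wedge compartments, centred 45, 90 .. 315 degrees from the arrow. Dividers 2.5 mm thick, tops 43 mm high; floor 19 mm, tablets up to 25 mm high. At radius 55 mm a compartment is 40 mm wide: closed fingertips fit in and push a divider
- tray: the grey tray as a body; origin on its axis, at its underside, 16 mm high; its -x axis points from the axis to the arrow, z up. It starts turned 1.0 to 5.28 rad counter-clockwise (seen from above) from the home line, turns either way without stops about its upright axis with a light drag (0.04 N m), and stays where it is left
- lid (a joint): opening angle of the lid, rad: 0 fully shut, at most 1.35; starts at 1.05 to 1.3. Stiff hinge (0.16 N m): the lid stays where it is left
- lid_tab (a point): middle of the outer (upper) face of the white finger tab, 18 x 40 x 5 mm, at the lid's free front edge; 197 mm from the hinge pin
- lid_hinge (a point): middle of the lid's hinge pin, 99 mm behind the axis, 52 mm high; the pin runs along the dispenser's y. The lid is a clear disc 4 mm thick with a white rolled rim, radius 95 mm, its centre 99 mm from the pin. Open, it leans over the back of the tray, about 0.23 m high; push on its outer, back face. Shut, its top is 54 mm above the table
- brown_vial: brown pill vial with a white cap, 43 mm across, 78 mm tall, loose, near the dispenser; leave it alone. Origin: centre of its underside
- white_vial: white pill vial, 34 mm across, 60 mm tall, loose; leave it alone. Origin: centre of its underside
- measuring_cup: small whitish translucent cup, 52 mm across, 49 mm tall, loose; leave it alone. Origin: centre of its underside

How it is judged:
By the outcome, as a careful person would: the job done as asked, in the order asked, and still so for the second after the job is handed in, with the robot touching nothing.
It also fails if it takes over 70 s, if anything falls off the work surface, if the arm or the gripper's body presses on something with over 40 N, if the wrist force passes 120 N, or if a joint passes its speed limit or range.

## Working session

There is one attempt and no reset: what is moved stays moved. The work goes in short steps, Python scripts to look and compute and a tool call to move; the robot and the scene stay as the last step left them, time stands still between calls to the robot, and variables do not carry over. Pictures are saved under pics/ and viewed, at most 10 in all, crops included, and the job is handed in when it is done.

```bash
ls; mkdir -p pics; cat > h.py <<'E'
import numpy as np, cv2
from rig import manip
def snap(c,f=None):
    info=manip.camera_info(c); im=manip.camera(c)[:,:,::-1].copy()
    if f: cv2.imwrite('pics/'+f,im)
    return im,info
def proj(info,P):
    P=np.atleast_2d(P); T=np.array(info["camera_from_world"]);K=np.array(info["camera_matrix"])
    c=P@T[:3,:3].T+T[:3,3]; c=c*[1,-1,-1]; u=c@K.T; return u[:,:2]/u[:,2:]
def ray(info,px):
    T=np.array(info["camera_from_world"]);K=np.array(info["camera_matrix"])
    px=np.atleast_2d(px).astype(float); d=np.c_[px,np.ones(len(px))]@np.linalg.inv(K).T*[1,-1,-1]
    R=T[:3,:3]; o=-R.T@T[:3,3]; d=d@R; return o,d/np.linalg.norm(d,axis=1)[:,None]
def onz(info,px,z):
    o,d=ray(info,px); return o+d*((z-o[2])/d[:,2])[:,None]
def tri(a,p,b,q):
    o1,d1=ray(a,p);o2,d2=ray(b,q);d1=d1[0];d2=d2[0]
    s=np.linalg.lstsq(np.c_[d1,-d2],o2-o1,rcond=None)[0]
    x=o1+s[0]*d1;y=o2+s[1]*d2; return (x+y)/2,np.linalg.norm(x-y)
E
python3 - <<'E'
from h import *
ims=[]
for c in("scene","side","wrist"):
    im,i=snap(c,c+'0.png'); print(c,{k:(np.round(v,3).tolist() if not isinstance(v,str) else v) for k,v in i.items()})
    ims.append(im)
s=manip.get_state();print(s["tcp_pos"],s["tcp_rot"],s["width"])
E
```

```text
pics
rig.py
scene {'camera_matrix': [[494.294, 0.0, 252.401], [0.0, 494.294, 185.708], [0.0, 0.0, 1.0]], 'camera_from_world': [[0.901, -0.433, 0.018, -0.336], [0.169, 0.388, 0.906, -0.228], [-0.4, -0.814, 0.422, -0.711], [0.0, 0.0, 0.0, 1.0]]}
side {'camera_matrix': [[454.343, 0.0, 260.877], [0.0, 454.343, 195.11], [0.0, 0.0, 1.0]], 'camera_from_world': [[0.88, -0.475, -0.007, -0.302], [0.207, 0.37, 0.905, -0.229], [-0.428, -0.798, 0.424, -0.674], [0.0, 0.0, 0.0, 1.0]]}
wrist {'camera_matrix': [[317.787, 0.0, 254.554], [0.0, 317.787, 188.57], [0.0, 0.0, 1.0]], 'camera_from_world': [[1.0, -0.0, -0.001, -0.524], [0.0, 0.957, -0.29, 0.037], [0.001, 0.29, 0.957, -0.38], [0.0, 0.0, 0.0, 1.0]]}
[5.24819944e-01 1.58535907e-05 2.44938709e-01] [[ 4.35031349e-05  9.99999704e-01 -7.67932685e-04]
 [ 9.99999993e-01 -4.34204098e-05  1.07740688e-04]
 [ 1.07707312e-04 -7.67937367e-04 -9.99999699e-01]] 0.08567444566302058
```

View pics/scene0.png

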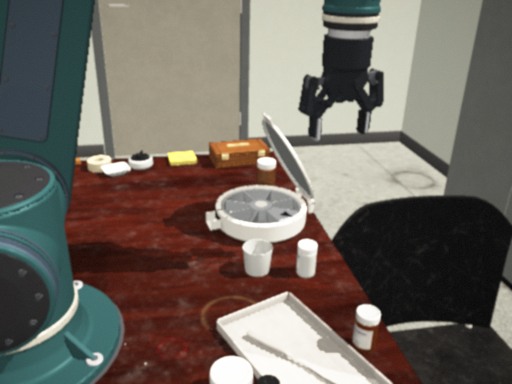

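View pics/side0.png

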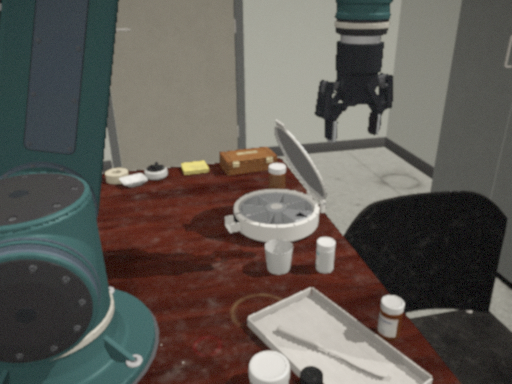

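View pics/wrist0.png

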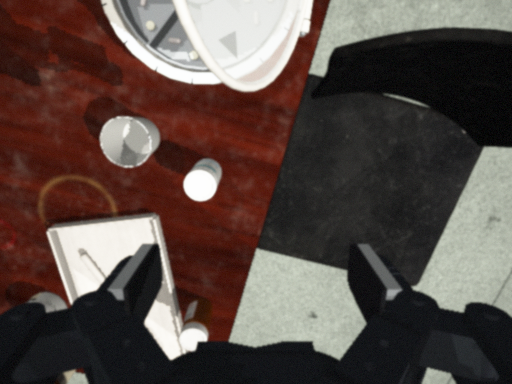

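The scene and side views show the tub rim centred near (262,208) and (277,212). The chute is on the left at (212,222), the lid leans open on the right with its tab at (268,120), and the brown vial stands behind. The cup and white vial are in front. The wrist view shows the tray at the top left, with the arrow at about (230,42) seen through the lid.

```bash
python3 - <<'E'
from h import *
a=manip.camera_info("scene");b=manip.camera_info("side");w=manip.camera_info("wrist")
for n,p,q,z in(("hub",(262,205),(277,206),.046),("tab",(267,120),(280,127),.23),("chute",(212,222),(232,226),.03),("cup",(257,272),(279,271),0),("wv",(306,274),(326,270),0),("bv",(266,163),(277,170),.078),("cs box corner",(272,150),(275,155),.04)):
    print(n,onz(a,p,z).round(3),onz(b,q,z).round(3),*tri(a,p,b,q))
print(onz(w,[(230,42),(228,32),(262,90),(223,75)],.044).round(3))
cv2.imwrite('pics/c1.png',cv2.resize(cv2.imread('pics/scene0.png')[105:255,195:325],None,fx=5,fy=4,interpolation=3)[:600,:800])
E
```

```text
hub [[0.476 0.171 0.046]] [[0.477 0.174 0.046]] [0.47738807 0.1739612  0.04517749] 0.0011000229212924594
tab [[0.478 0.165 0.23 ]] [[0.472 0.157 0.23 ]] [0.49246393 0.19119514 0.21943919] 0.00260021615038175
chute [[0.366 0.173 0.03 ]] [[0.364 0.166 0.03 ]] [0.36137171 0.16066191 0.03537343] 0.003505846111698479
cup [[0.392 0.02  0.   ]] [[0.389 0.015 0.   ]] [0.38770152 0.01246424 0.00419252] 0.0033687387815348746
wv [[ 0.469 -0.021  0.   ]] [[ 0.468 -0.025  0.   ]] [ 0.4536558  -0.04360638  0.01752107] 0.00226709721439468
bv [[0.551 0.302 0.078]] [[0.543 0.288 0.078]] [0.55915924 0.31597067 0.06818902] 0.006310231827572308
cs box corner [[0.651 0.46  0.04 ]] [[0.644 0.471 0.04 ]] [ 0.80704088  0.74973697 -0.08146227] 0.007345875260725865
[[0.501 0.12  0.044]
 [0.499 0.129 0.044]
 [0.532 0.077 0.044]
 [0.494 0.091 0.044]]
```

```bash
which python3
```

```text
/bin/python3
```
Dispenser centre ≈ (0.477,0.174), front toward -x. Reach 0.5. Hinge at ~ (0.575, 0.18). Arrow at around (0.501,0.12) refracted? direction from centre: (0.024,-0.054): angle ~ -66deg; i.e., arrow is 114° CCW... home at 180°. Arrow at ~ -66° = 294°. tray CCW from home: 114° =1.99 rad. Need turning CW by 114° (from 294 to 180) .

Units first: shifts go in units of 25 mm and turns go in units of 0.25 rad. So -0.025 m is -1, 0.018 m is 0.72.

drive_effector:
  motion: "0,0.72,-1,-0.44,0\n0,0.72,-1,-0.44,0\n0,0.72,-1,-0.44,0\n0,0.72,-1,-0.44,0\n0,0.72,-1,-0.44,0\n0,0,0,0,0\n0,0,0,0,0"

```text
time: 0.73
tcp_pos: [0.3994, 0.0906, 0.301]
tcp_rot: [[-0.002, 1.0, 0.002], [1.0, 0.002, 0.0], [0.0, 0.002, -1.0]]
contact_force: [0.8, 0.6, -0.2]
width: 0.0007
grasp_force: 0.0
```

```bash
python3 - <<'E'
from h import *
im,i=snap("wrist","w1.png")
E
```

```text
(no output)
```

View pics/w1.png

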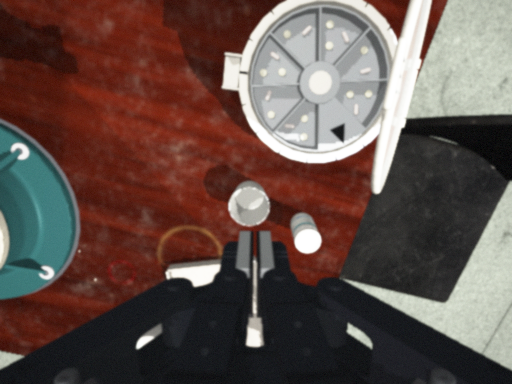

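The wrist view shows the whole tray: hub at (319,83), chute at (231,72) on the left, dark arrow at (339,132) and the lid edge-on at the right, x 375–430. I'll measure hub, arrow, and home line now.

```bash
cat >> h.py <<'E'
def meas(im,info,c0=(.477,.174)):
    """rectified 0.25mm/px top map of the z=.046 plane around c0 -> hub/rim circle, dark spots"""
    g=np.mgrid[-.13:.13:.0005,-.13:.13:.0005]; X=c0[0]+g[0]; Y=c0[1]+g[1]
    uv=proj(info,np.c_[X.ravel(),Y.ravel(),np.full(X.size,.0455)]).astype(np.float32)
    return cv2.remap(im,uv[:,0].reshape(X.shape),uv[:,1].reshape(X.shape),1),X,Y
E
python3 - <<'E'
from h import *
im,i=snap("wrist")
r,X,Y=meas(im,i)
hsv=cv2.cvtColor(im,cv2.COLOR_BGR2HSV)
# hub: bright low sat blob near 319,83
m=((hsv[:,:,2]>195)&(hsv[:,:,1]<40)).astype(np.uint8)
n,l,st,ce=cv2.connectedComponentsWithStats(m)
for k in range(1,n):
    if st[k,4]>25 and 200<ce[k][0]<440 and ce[k][1]<170: print('bright',st[k],ce[k].round(1),onz(i,ce[k],.046).round(4))
d=((hsv[:,:,2]<70)&(hsv[:,:,1]<90)).astype(np.uint8)
n,l,st,ce=cv2.connectedComponentsWithStats(d)
for k in range(1,n):
    if 5<st[k,4]<400 and 200<ce[k][0]<440 and ce[k][1]<170: print('dark',st[k],ce[k].round(1),onz(i,ce[k],.044).round(4))
c=im[0:180,215:440]
cv2.imwrite('pics/w1c.png',cv2.resize(c,(800,600) if 0 else (740,592),interpolation=2))
E
```

```text
bright [  222     0   290   193 16379] [394.8  81.8] [[0.5604 0.1762 0.046 ]]
bright [326  20   7   8  44] [329.   23.4] [[0.481  0.2364 0.046 ]]
bright [301  25  10   9  44] [305.6  29. ] [[0.4558 0.2308 0.046 ]]
bright [283  30   7   7  38] [286.1  33.1] [[0.4346 0.2268 0.046 ]]
bright [341  30   9  11  60] [345.  35.] [[0.4994 0.2249 0.046 ]]
bright [286  34  28  29 483] [301.6  47.6] [[0.4522 0.2121 0.046 ]]
bright [325  39  13  12  79] [329.9  44.4] [[0.4834 0.2154 0.046 ]]
bright [361  46   7   7  40] [363.9  49.2] [[0.5217 0.2105 0.046 ]]
bright [259  51  39  34 674] [278.1  70.5] [[0.4267 0.1882 0.046 ]]
bright [301  62  34  38 913] [316.7  79.5] [[0.471  0.1786 0.046 ]]
bright [359  66  12   7  56] [365.  69.] [[0.5249 0.1899 0.046 ]]
bright [265  91   5   9  30] [267.2  95.5] [[0.4147 0.1611 0.046 ]]
bright [346  90   8   8  46] [349.3  93.6] [[0.5095 0.1632 0.046 ]]
bright [365  90   7   7  40] [368.   93.2] [[0.531  0.1637 0.046 ]]
bright [263  99  34  27 493] [276.5 108.6] [[0.4257 0.1463 0.046 ]]
bright [350 101  15  13  66] [356.  106.8] [[0.5186 0.1484 0.046 ]]
dark [332 125  11  15 100] [338.6 131.2] [[0.5009 0.1198 0.044 ]]
```

View pics/w1c.png

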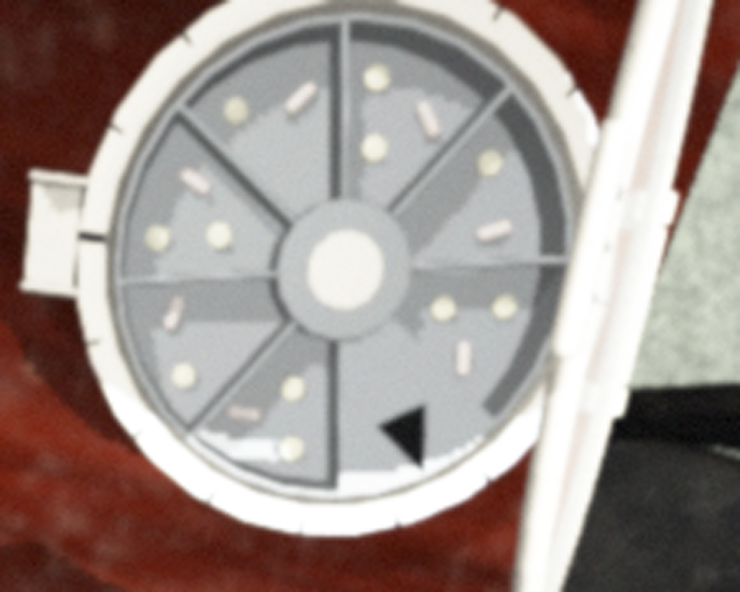

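The crop shows the home line at (92,237), the hub cap at (346,270) and the arrow tip at (420,464). Dividers are visible, with one running at (122,282)–(275,275).

```bash
cat >> h.py <<'E'
def refine(im,seed,rad,dark):
    u,v=seed;u,v=int(u),int(v);g=cv2.cvtColor(im,cv2.COLOR_BGR2GRAY).astype(float)
    s=g[v-rad:v+rad+1,u-rad:u+rad+1]; w=(np.median(s)-s) if dark else s-np.median(s)
    w=np.clip(w-.4*w.max(),0,None); yy,xx=np.mgrid[v-rad:v+rad+1,u-rad:u+rad+1]
    return (xx*w).sum()/w.sum(),(yy*w).sum()/w.sum()
def report(im,i,hub,home,tip):
    c=onz(i,hub,.046)[0];h=onz(i,home,.046)[0];t=onz(i,tip,.044)[0]
    A=lambda p:np.arctan2(p[1]-c[1],p[0]-c[0])
    e=(A(t)-A(h)+np.pi)%(2*np.pi)-np.pi
    print('hub',c.round(4),'home',h.round(4),'r',np.hypot(*(h-c)[:2]).round(4),'tip r',np.hypot(*(t-c)[:2]).round(4),'front dir',A(h).round(3),'tip dir',A(t).round(3),'tray ccw from home',e.round(3))
    return c
E
python3 - <<'E'
from h import *
im,i=snap("wrist")
k=740/225
f=lambda x,y:(215+x/k-.35,y/k-.35)
home=refine(im,f(94,237),3,True);print(home,f(92,237))
report(im,i,f(346,270),f(92,237),f(420,464))
report(im,i,f(346,270),home,f(420,464))
a=manip.camera_info("scene");b=manip.camera_info("side")
# rim circle check: left edge, top/bottom
print('rim pts',onz(i,[f(350,535),f(80,245),f(97,130),f(180,480)],.046).round(4))
c=report(im,i,f(346,270),home,f(420,464))
print('scene hub px',proj(a,c),proj(b,c))
for n in("scene0","side0"):
    I=cv2.imread(f'pics/{n}.png'); h=proj(a if n=="scene0" else b,c)[0].astype(int)
cv2.imwrite('pics/sc.png',np.hstack([cv2.resize(cv2.imread('pics/scene0.png')[105:255,200:325],(400,480),interpolation=2),cv2.resize(cv2.imread('pics/side0.png')[110:260,215:340],(400,480),interpolation=2)]))
E
```

```text
(np.float64(243.01028368794323), np.float64(71.35709219858155)) (242.62297297297297, 71.71081081081081)
hub [0.4748 0.1758 0.046 ] home [0.3867 0.1866 0.046 ] r 0.0888 tip r 0.0747 front dir 3.02 tip dir -1.133 tray ccw from home 2.13
hub [0.4748 0.1758 0.046 ] home [0.3871 0.187  0.046 ] r 0.0884 tip r 0.0747 front dir 3.015 tip dir -1.133 tray ccw from home 2.135
rim pts [[0.4818 0.0819 0.046 ]
 [0.3825 0.184  0.046 ]
 [0.3887 0.2203 0.046 ]
 [0.4181 0.1026 0.046 ]]
hub [0.4748 0.1758 0.046 ] home [0.3871 0.187  0.046 ] r 0.0884 tip r 0.0747 front dir 3.015 tip dir -1.133 tray ccw from home 2.135
scene hub px [[260.43165431 204.25137342]] [[275.62140399 205.84307533]]
```

View pics/sc.png

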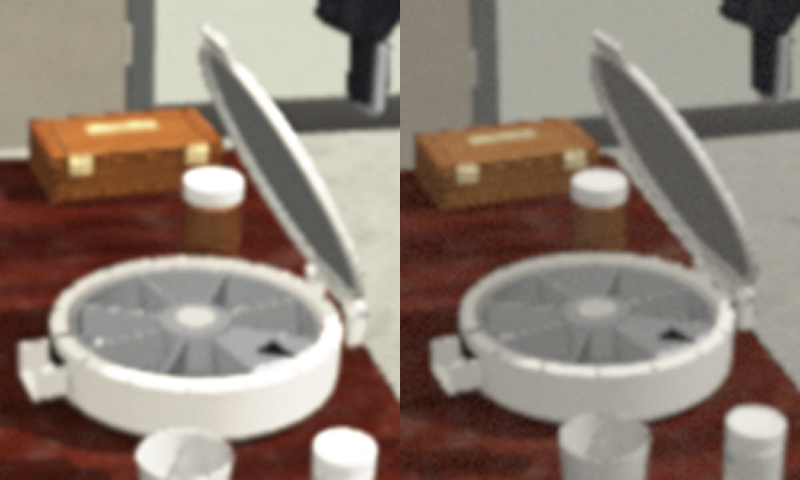

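The zoomed pair shows the tab top at scene (264,117) and side (277.5,123), and the brown vial well behind the tub.

```bash
python3 - <<'E'
from h import *
a=manip.camera_info("scene");b=manip.camera_info("side");w=manip.camera_info("wrist")
c=np.array([.475,.176,0]);fr=np.array([np.cos(3.017),np.sin(3.017),0]);H=c-.099*fr+[0,0,.052]
for th in np.arange(1.05,1.31,.05):
    P=H+.197*(np.cos(th)*fr+[0,0,np.sin(th)]); P2=P-.02*0
    print(th.round(2),P.round(3),proj(a,P).round(1),proj(b,P).round(1),proj(w,P).round(1))
print(manip.get_state()["joints"])
E
```

```text
1.05 [0.476 0.176 0.223] [[263.2 122.2]] [[276.7 127.8]] [[378.7  72.1]]
1.1 [0.485 0.175 0.228] [[267.5 119.5]] [[280.6 125.1]] [[395.9  73.5]]
1.15 [0.493 0.174 0.232] [[271.9 117. ]] [[284.7 122.6]] [[413.8  75.1]]
1.2 [0.502 0.173 0.236] [[276.4 114.7]] [[288.8 120.3]] [[432.5  76.8]]
1.25 [0.512 0.171 0.239] [[281.  112.6]] [[292.9 118.2]] [[451.6  78.7]]
1.3 [0.521 0.17  0.242] [[285.6 110.8]] [[297.1 116.4]] [[471.1  80.7]]
[ 2.11476230e-02  5.25619446e-02 -1.63380300e-01  1.35548891e+00
 -1.17426674e-04  1.59234569e+00]
```

drive_effector:
  motion: "0,0.404,0.152,1.34,0\n0,0.404,0.152,1.34,0\n0,0.404,0.152,1.34,0\n0,0.404,0.152,1.34,0\n0,0.404,0.152,1.34,0\n0,0.404,0.152,1.34,0\n0,0,0,0,0\n0,0,0,0,0"

```text
time: 1.55
tcp_pos: [0.4221, 0.1501, 0.0983]
tcp_rot: [[-0.0, 1.0, -0.004], [1.0, 0.0, -0.001], [-0.001, -0.004, -1.0]]
contact_force: [-0.6, 0.4, 1.0]
width: 0.0003
grasp_force: 0.0
```

```bash
python3 - <<'E'
from h import *
im1,_=snap("scene");im2,_=snap("wrist")
cv2.imwrite('pics/d1.png',np.hstack([cv2.resize(im1[60:260,190:340],(390,520),interpolation=2),cv2.resize(im2,(400,300)).copy() if 0 else cv2.resize(im2[:,60:],(400,340)).repeat(1,0) if 0 else cv2.copyMakeBorder(cv2.resize(im2,(400,300)),0,220,0,0,0)]))
E
```

```text
(no output)
```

View pics/d1.png

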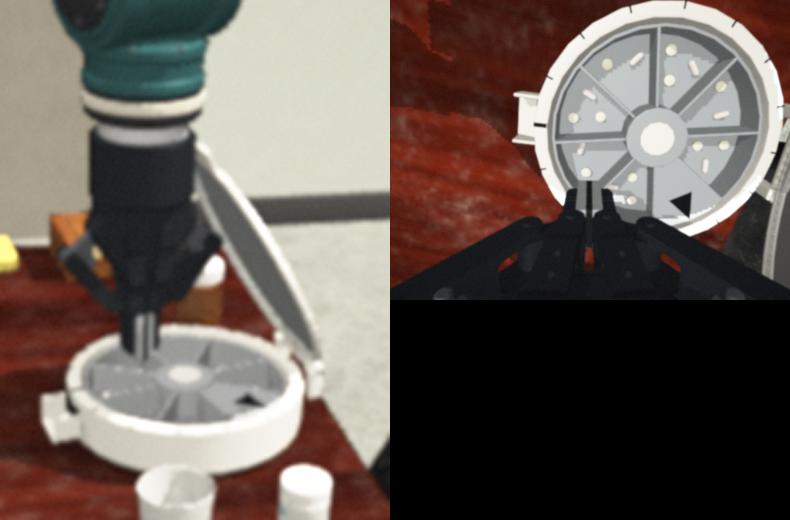

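The hand hangs above the front compartment and the fingertips are over the right sector. The lid tab is close behind the wrist at about (200,150) of the left view, so I'll check that clearance.

```bash
python3 - <<'E'
from h import *
a=manip.camera_info("scene")
for z in (.1,.15,.2,.22,.24,.26,.28,.3,.32): 
    p=proj(a,[[.4221,.1501,z],[.4221+.0433,.1501-.025,z]])
    print(z,((p-[190,60])*2.6).round(0).tolist())
s=390*[0]
fr=np.array([np.cos(3.017),np.sin(3.017),0]);H=np.array([.475,.176,.052])-.099*fr
L=np.array([-fr[1],fr[0],0])
for th in(1.05,1.1,1.15):
    n=np.cos(th)*fr+[0,0,np.sin(th)]
    print(th,((proj(a,[H+.206*n,H+.197*n+.02*L,H+.197*n-.02*L,H+.099*n+.095*L,H+.099*n-.095*L,H])-[190,60])*2.6).round(0).tolist())
E
```

```text
0.1 [[137.0, 338.0], [204.0, 341.0]]
0.15 [[138.0, 276.0], [206.0, 279.0]]
0.2 [[138.0, 211.0], [208.0, 214.0]]
0.22 [[139.0, 185.0], [209.0, 188.0]]
0.24 [[139.0, 158.0], [210.0, 160.0]]
0.26 [[139.0, 130.0], [211.0, 133.0]]
0.28 [[140.0, 102.0], [212.0, 104.0]]
0.3 [[140.0, 73.0], [213.0, 75.0]]
0.32 [[140.0, 43.0], [214.0, 46.0]]
1.05 [[185.0, 152.0], [200.0, 170.0], [181.0, 154.0], [296.0, 310.0], [204.0, 221.0], [298.0, 353.0]]
1.1 [[197.0, 145.0], [211.0, 163.0], [192.0, 147.0], [302.0, 306.0], [209.0, 217.0], [298.0, 353.0]]
1.15 [[209.0, 138.0], [223.0, 156.0], [204.0, 140.0], [308.0, 302.0], [214.0, 215.0], [298.0, 353.0]]
```

Measured ring radius is about 44 mm (to x ≈ 0.466) against the tab at x ≈ 0.480, so there is room. Descending between the dividers.

Converted, 0.0105 m is 0.42, -0.001 m is -0.04.

drive_effector:
  motion: "0,0,-0.04,0.42,0\n0,0,0,0.42,0\n0,0,0,0.42,0\n0,0,0,0.42,0\n0,0,0,0.42,0\n0,0,0,0,0\n0,0,0,0,0"

```text
time: 2.23
tcp_pos: [0.4225, 0.1502, 0.048]
tcp_rot: [[0.001, 1.0, 0.001], [1.0, -0.001, 0.0], [0.0, 0.001, -1.0]]
contact_force: [-0.3, -0.4, 0.3]
width: 0.0
grasp_force: 0.0
```

Converted, 0.006 m is 0.24, 0.004 m is 0.16.

drive_effector:
  motion: "0,0.16,0,0,0\n0,0.24,0,0,0\n0,0.24,0,0,0\n0,0.24,0,0,0\n0,0.24,0,0,0\n0,0,0,0,0"

```text
time: 2.73
tcp_pos: [0.4218, 0.1798, 0.0469]
tcp_rot: [[-0.001, 1.0, 0.0], [1.0, 0.001, 0.0], [0.0, 0.0, -1.0]]
contact_force: [-0.5, 0.5, 0.5]
width: -0.0001
grasp_force: 0.0
```

drive_effector:
  motion: "0,0.24,0,0,0\n0,0.24,0,0,0\n0,0.2,0,0,0\n0,0.08,0,0,0\n0,0,0,0,0"

```text
time: 3.15
tcp_pos: [0.4217, 0.1981, 0.0467]
tcp_rot: [[-0.001, 1.0, -0.0], [1.0, 0.001, 0.0], [0.0, -0.0, -1.0]]
contact_force: [-0.4, 0.3, 0.3]
width: -0.0
grasp_force: 0.0
```

drive_effector:
  motion: "0,-0.2,0,0,0\n0,-0.2,0,0,0\n0,0,0,-0.6,0\n0,0,0,-0.8,0\n0,-0.5,0,-1.2,0\n0,-0.5,0,-1.2,0\n0,-0.5,0,-1.2,0\n0,0,0,0,0\n0,0,0,0,0"

```text
time: 3.9
tcp_pos: [0.4226, 0.1492, 0.173]
tcp_rot: [[0.002, 1.0, 0.003], [1.0, -0.002, 0.0], [0.0, 0.003, -1.0]]
contact_force: [-0.7, -0.3, -1.2]
width: 0.0003
grasp_force: 0.0
```

```bash
python3 - <<'E'
from h import *
im,i=snap("wrist","w2.png");print(proj(i,[.4748,.1758,.046]))
E
```

```text
[[318.28545256 153.67736222]]
```

View pics/w2.png

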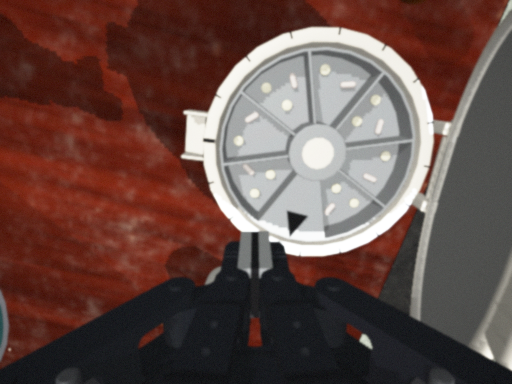

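The arrow has moved to about (296,222), the hub is at (318,153) as predicted, so the tub has not moved; the home line is at (210,141).

```bash
cat >> h.py <<'E'
def auto(c=np.array([.4748,.1758,.046])):
    im,i=snap("wrist")
    hub=refine(im,proj(i,c)[0],14,False); g=im.max(2)
    r,u=cv2.threshold(g,70,1,cv2.THRESH_BINARY_INV)
    n,l,st,ce=cv2.connectedComponentsWithStats(u)
    P=onz(i,ce,.044); best=None
    for k in range(1,n):
        R=np.hypot(*(P[k]-c)[:2])
        if .045<R<.078 and 40<st[k,4]<900: best=k; print('arrow blob',st[k],R.round(4))
    hc=proj(i,c+[-.0883,.0111,0])[0]; home=refine(im,hc,4,True)
    report(im,i,hub,home,ce[best]); print(hub,home,hc,ce[best])
E
python3 -c "from h import *; auto()"
```

```text
arrow blob [289 213  18  21 205] 0.0618
hub [0.4706 0.1788 0.046 ] home [0.3863 0.1869 0.046 ] r 0.0847 tip r 0.0638 front dir 3.046 tip dir -1.774 tray ccw from home 1.464
(np.float64(314.80303030303025), np.float64(150.61742424242425)) (np.float64(210.04748125739837), np.float64(140.7295804287781)) [210.34044275 140.78613231] [295.80487805 221.30243902]
```

```bash
sed -i 's/hub=refine(im,proj(i,c)\[0\],14,False)/hub=proj(i,c)[0]/' h.py
```

drive_effector:
  motion: "0,0,0.02,1.2,0\n0,0,0,1.2,0\n0,0,0,1.2,0\n0,0,0,0.48,0\n0,0,0,0.48,0\n0,0,0,0.48,0\n0,0,0,0,0"

```text
time: 4.58
tcp_pos: [0.4202, 0.1499, 0.0431]
tcp_rot: [[-0.0, 1.0, -0.005], [1.0, 0.0, -0.001], [-0.001, -0.005, -1.0]]
contact_force: [-0.4, -0.5, 0.1]
width: 0.0001
grasp_force: 0.0
```

drive_effector:
  motion: "0,0.16,0,0,0\n0,0.24,0,0,0\n0,0.24,0,0,0\n0,0.24,0,0,0\n0,0.24,0,0,0\n0,0.24,0,0,0\n0,0.24,0,0,0\n0,0.24,0,0,0\n0,0.08,0,0,0\n0,0,0,0,0"

```text
time: 5.42
tcp_pos: [0.4222, 0.1987, 0.0458]
tcp_rot: [[-0.001, 1.0, -0.0], [1.0, 0.001, 0.0], [0.0, -0.0, -1.0]]
contact_force: [-0.1, -1.0, -0.0]
width: -0.0002
grasp_force: 0.0
```

drive_effector:
  motion: "0,-0.2,0,0,0\n0,-0.2,0,0,0\n0,0,0,-0.6,0\n0,0,0,-0.8,0\n0,-0.5,0,-1.2,0\n0,-0.5,0,-1.2,0\n0,-0.5,0,-1.2,0\n0,0,0,0,0\n0,0,0,0,0"

```text
time: 6.17
tcp_pos: [0.4231, 0.1497, 0.172]
tcp_rot: [[0.002, 1.0, 0.003], [1.0, -0.002, 0.0], [0.0, 0.003, -1.0]]
contact_force: [0.4, 0.0, -0.6]
width: 0.0002
grasp_force: 0.0
```

```bash
python3 -c "from h import *; auto()"
```

```text
arrow blob [237 178  24  18 229] 0.063
hub [0.4748 0.1758 0.046 ] home [0.3861 0.187  0.046 ] r 0.0894 tip r 0.063 front dir 3.016 tip dir -2.657 tray ccw from home 0.61
[317.87566162 154.45882121] (np.float64(208.0118928392589), np.float64(140.9321482223335)) [208.51886635 141.05861103] [249.51528384 188.51528384]
```

The arrow still needs 0.61 rad, but the roofed sector now sits where I would enter. I'll first push the divider ahead of it (left side) a further ~21°, then push the roofed sector's trailing wall.

Converted, 0.03 m is 1.2, 0.0127 m is 0.508.

drive_effector:
  motion: "0,0.508,0,1.2,0\n0,0.508,0,1.2,0\n0,0.508,0,1.2,0\n0,0,0,0.44,0\n0,0,0,0.44,0\n0,0,0,0.44,0\n0,0,0,0,0\n0,0,0,0,0"

```text
time: 6.88
tcp_pos: [0.4213, 0.1885, 0.0468]
tcp_rot: [[-0.0, 1.0, -0.003], [1.0, 0.0, -0.001], [-0.001, -0.003, -1.0]]
contact_force: [-0.3, -0.2, 1.0]
width: -0.0001
grasp_force: 0.0
```

drive_effector:
  motion: "0,0.208,0.08,0,0\n0,0.208,0.08,0,0\n0,0.208,0.08,0,0\n0,0.208,0.08,0,0\n0,0.208,0.08,0,0\n0,0,0,0,0\n0,0,0,0,0"

```text
time: 7.47
tcp_pos: [0.4324, 0.2151, 0.0478]
tcp_rot: [[-0.001, 1.0, 0.0], [1.0, 0.001, 0.0], [0.0, 0.0, -1.0]]
contact_force: [0.6, -0.3, -0.7]
width: -0.0001
grasp_force: 0.0
```

drive_effector:
  motion: "0,-0.24,-0.08,0,0\n0,-0.16,-0.08,0,0\n0,0,0,-0.6,0\n0,0,0,-0.8,0\n0,-0.72,-0.08,-1.2,0\n0,-0.72,-0.08,-1.2,0\n0,-0.72,-0.08,-1.2,0\n0,0,0,0,0\n0,0,0,0,0"

```text
time: 8.22
tcp_pos: [0.4228, 0.1497, 0.174]
tcp_rot: [[0.002, 1.0, 0.003], [1.0, -0.002, 0.0], [0.0, 0.003, -1.0]]
contact_force: [0.0, -0.5, -1.1]
width: -0.0002
grasp_force: 0.0
```

```bash
python3 -c "from h import *; auto()"
```

```text
arrow blob [227 154  24  18 242] 0.0633
hub [0.4748 0.1758 0.046 ] home [0.3862 0.187  0.046 ] r 0.0893 tip r 0.0633 front dir 3.016 tip dir -3.013 tray ccw from home 0.255
[317.80391124 154.02278224] (np.float64(208.93107932379715), np.float64(140.61248374512354)) [209.27448641 140.74306825] [241.34710744 163.45454545]
```

Converted, 0.02 m is 0.8, -0.0091 m is -0.364, -0.125 rad is -0.5.

drive_effector:
  motion: "0,-0.364,-0.32,0,0\n0,-0.364,-0.32,0,0\n0,0,0,0.8,-0.5\n0,0,0,0.8,-0.5\n0,0,0,0.8,-0.5\n0,0,0,0.8,-0.5\n0,0,0,0.8,0\n0,0,0,0,0\n0,0,0,0,0"

```text
time: 9.02
tcp_pos: [0.4047, 0.1321, 0.0722]
tcp_rot: [[-0.479, 0.878, -0.003], [0.878, 0.479, -0.0], [0.001, -0.003, -1.0]]
contact_force: [-0.2, 0.1, 0.1]
width: 0.0002
grasp_force: 0.0
```

Units first: shifts go in units of 25 mm and turns go in units of 0.25 rad. So 0.009 m is 0.36, -0.0049 m is -0.196.

drive_effector:
  motion: "0,-0.196,0.36,0,0\n0,-0.196,0.36,0,0\n0,-0.196,0.36,0,0\n0,0,0,0,0\n0,0,0,0.36,0\n0,0,0,0.36,0\n0,0,0,0.36,0\n0,0,0,0,0\n0,0,0,0,0"

```text
time: 9.77
tcp_pos: [0.4371, 0.1325, 0.0459]
tcp_rot: [[-0.479, 0.878, -0.001], [0.878, 0.479, -0.0], [0.0, -0.001, -1.0]]
contact_force: [0.1, -1.0, -0.2]
width: -0.0003
grasp_force: 0.0
```

drive_effector:
  motion: "0,0.212,-0.052,0,0\n0,0.212,-0.052,0,0\n0,0.212,-0.052,0,0\n0,0,0,0,0\n0,0,0,0,0"

```text
time: 10.18
tcp_pos: [0.4257, 0.145, 0.046]
tcp_rot: [[-0.48, 0.877, 0.0], [0.877, 0.48, 0.0], [-0.0, 0.0, -1.0]]
contact_force: [0.1, 0.2, -1.2]
width: 0.0001
grasp_force: 0.0Traceback (most recent call last):
```

```bash
python3 -c "
from h import *; auto()
im,i=snap('wrist','w3.png')"
```

```text
  File "<string>", line 2, in <module>
    from h import *; auto()
                     ~~~~^^
  File "h.py", line 46, in auto
    report(im,i,hub,home,ce[best]); print(hub,home,hc,ce[best])
    ~~~~~~^^^^^^^^^^^^^^^^^^^^^^^^
  File "h.py", line 31, in report
    c=onz(i,hub,.046)[0];h=onz(i,home,.046)[0];t=onz(i,tip,.044)[0]
                                                 ~~~^^^^^^^^^^^^
  File "h.py", line 15, in onz
    o,d=ray(info,px); return o+d*((z-o[2])/d[:,2])[:,None]
        ~~~^^^^^^^^^
  File "h.py", line 12, in ray
    px=np.atleast_2d(px).astype(float); d=np.c_[px,np.ones(len(px))]@np.linalg.inv(K).T*[1,-1,-1]
                                          ~~~~~^^^^^^^^^^^^^^^^^^^^^
    res = self.concatenate(tuple(objs), axis=axis)
ValueError: all the input arrays must have same number of dimensions, but the array at index 0 has 3 dimension(s) and the array at index 1 has 2 dimension(s)
```

```bash
sed -i 's/st\[k,4\]<900/st[k,4]<3000/' h.py; python3 -c "
from h import *; c=np.array([.4748,.1758,.046])
i=manip.camera_info('wrist'); print(proj(i,c),proj(i,c+[-.088,.011,0]))
auto()"
```

```text
[[381.70285206 255.60620325]] [[219.02271102 140.98813171]]
arrow blob [ 237  162   55   44 1072] 0.0634
hub [0.4748 0.1758 0.046 ] home [0.3863 0.1868 0.046 ] r 0.0892 tip r 0.0634 front dir 3.018 tip dir 3.057 tray ccw from home 0.039
[381.70285206 255.60620325] (np.float64(217.8611464968153), np.float64(140.2547770700637)) [218.47267491 140.41611432] [265.58395522 179.86473881]
```

```bash
cat >> h.py <<'E'
def tri3():
    im,i=snap("wrist"); g=im.max(2); u=(g<70).astype(np.uint8); cs,_=cv2.findContours(u,0,2)
    c=np.array([.4748,.1758,.046])
    for k in cs:
        if 40<cv2.contourArea(k)<3000:
            t=cv2.minEnclosingTriangle(k)[1].reshape(3,2); P=onz(i,t,.044); R=np.hypot(*(P-c)[:,:2].T)
            if .04<R.mean()<.075 and R.max()<.09: print('tri r',R.round(4),'dir',np.arctan2(*(P-c)[:,1::-1].T).round(3))
    G=cv2.cvtColor(im,cv2.COLOR_BGR2HSV); m=((G[:,:,2]>205)&(G[:,:,1]<30)).astype(np.uint8)
    n,l,st,ce=cv2.connectedComponentsWithStats(m); p=proj(i,c)[0]; k=l[int(p[1]),int(p[0])]; print('hubcap',k,st[k],onz(i,ce[k],.046).round(4))
E
```

drive_effector:
  motion: "0,0.048,0,0,0\n0,0.04,0,0,0\n0,0,0,0,0\n0,0,0,0,0"

```text
time: 10.62
tcp_pos: [0.425, 0.1465, 0.0458]
tcp_rot: [[-0.479, 0.878, 0.0], [0.878, 0.479, 0.0], [0.0, 0.0, -1.0]]
contact_force: [1.0, 0.3, 0.3]
width: 0.0001
grasp_force: 0.1
```

```bash
python3 -c "
from h import *
auto();tri3()"
```

```text
arrow blob [ 239  164   55   44 1069] 0.0634
hub [0.4748 0.1758 0.046 ] home [0.3865 0.1868 0.046 ] r 0.089 tip r 0.0634 front dir 3.017 tip dir 3.04 tray ccw from home 0.022
[381.39026277 259.61305731] (np.float64(218.44553072625703), np.float64(145.46787709497207)) [218.50943699 145.30542872] [266.9616464  182.34611787]
tri r [0.0782 0.0565 0.0566] dir [ 3.043 -3.082  2.88 ]
hubcap 24 [ 353  233   58   52 2329] [[0.4746 0.1764 0.046 ]]
```

drive_effector:
  motion: "0,0.056,0,0,0\n0,0,0,0,0\n0,0,0,0,0\n0,0,0,0,0"

```text
time: 11.05
tcp_pos: [0.4242, 0.1478, 0.0458]
tcp_rot: [[-0.479, 0.878, -0.0], [0.878, 0.479, -0.0], [0.0, -0.0, -1.0]]
contact_force: [-0.1, -0.9, 0.6]
width: -0.0001
grasp_force: 0.1
```

```bash
python3 -c "
from h import *
auto();tri3()"
```

```text
arrow blob [ 242  164   54   44 1062] 0.0634
hub [0.4748 0.1758 0.046 ] home [0.3861 0.1868 0.046 ] r 0.0894 tip r 0.0634 front dir 3.018 tip dir 3.013 tray ccw from home -0.005
[381.12243647 262.48410179] (np.float64(217.72818311874107), np.float64(148.47210300429185)) [218.75495615 148.86831502] [269.38418079 182.42843691]
tri r [0.0565 0.0781 0.0565] dir [ 2.853  3.015 -3.107]
hubcap 19 [ 353  236   58   52 2301] [[0.4746 0.1764 0.046 ]]
```

Aligned to about 0.005 rad, with the measured tip radius at 78 mm as expected. Backing off, rising clear, and re-checking.

Converted, -0.015 m is -0.6, -0.005 m is -0.2.

drive_effector:
  motion: "0,-0.2,0,0,0\n0,0,0,-0.6,0\n0,0,0,-0.6,0\n0,0.2,-0.36,0,0\n0,0.2,-0.36,0,0\n0,0,0,-1.2,0\n0,0,0,-1.2,0\n0,0,0,-1.2,0\n0,0,0,0,0\n0,0,0,0,0"

```text
time: 11.98
tcp_pos: [0.4059, 0.1435, 0.1661]
tcp_rot: [[-0.48, 0.878, 0.002], [0.878, 0.48, 0.0], [-0.001, 0.002, -1.0]]
contact_force: [0.0, 0.1, -0.6]
width: -0.0003
grasp_force: 0.0
```

```bash
python3 -c "
from h import *
auto();tri3()"
```

```text
arrow blob [272 138  26  23 275] 0.0635
hub [0.4748 0.1758 0.046 ] home [0.3861 0.1869 0.046 ] r 0.0894 tip r 0.0635 front dir 3.017 tip dir 3.014 tray ccw from home -0.003
[346.53390767 192.83894337] (np.float64(258.5728888888889), np.float64(128.54562962962964)) [259.0168104  128.82390846] [285.06545455 147.36363636]
tri r [0.077  0.057  0.0571] dir [ 3.014 -3.12   2.869]
hubcap 15 [331 177  34  32 832] [[0.4742 0.1765 0.046 ]]
```

Converted, -0.031 m is -1.24, 0.125 rad is 0.5.

drive_effector:
  motion: "0,0,0,-1.24,0.5\n0,0,0,-1.24,0.5\n0,0,0,-1.24,0.5\n0,0,0,-1.24,0.5\n0,0,0,-1.24,0.5\n0,0,0,0,0\n0,0,0,0,0"

```text
time: 12.67
tcp_pos: [0.4063, 0.1436, 0.3204]
tcp_rot: [[0.124, 0.992, 0.0], [0.992, -0.124, 0.0], [0.0, 0.0, -1.0]]
contact_force: [-0.1, -1.0, -0.9]
width: -0.0
grasp_force: 0.0
```

drive_effector:
  motion: "0,0.54,1.372,0,0\n0,0.54,1.372,0,0\n0,0.54,1.372,0,0\n0,0,0,0,0\n0,0,0,0,0"

```text
time: 13.08
tcp_pos: [0.5139, 0.171, 0.3173]
tcp_rot: [[0.123, 0.992, -0.005], [0.992, -0.123, -0.001], [-0.002, -0.005, -1.0]]
contact_force: [0.0, -0.0, 0.5]
width: 0.0001
grasp_force: 0.0
```

```bash
python3 - <<'E'
from h import *
s=manip.get_state();print(s["joints"])
fr=np.array([np.cos(3.017),np.sin(3.017),0]);H=np.array([.4748,.176,.052])-.099*fr
p=s["tcp_pos"]-H; print('u',p@fr,'lat',p@[-fr[1],fr[0],0],'z',p[2]+.052)
im1,_=snap("scene");im2,_=snap("wrist")
cv2.imwrite('pics/e1.png',np.hstack([cv2.resize(im1[0:260,170:340],(390,596),interpolation=2),cv2.copyMakeBorder(cv2.resize(im2,(400,300)),0,296,0,0,0)]))
E
```

```text
[ 1.70754281e-01  2.87058962e-01  1.79702516e-01  1.46877331e+00
 -6.12089597e-06  1.86516369e+00]
u 0.05961063247011899 lat 0.00010056639948758083 z 0.317305910380534
```

View pics/e1.png

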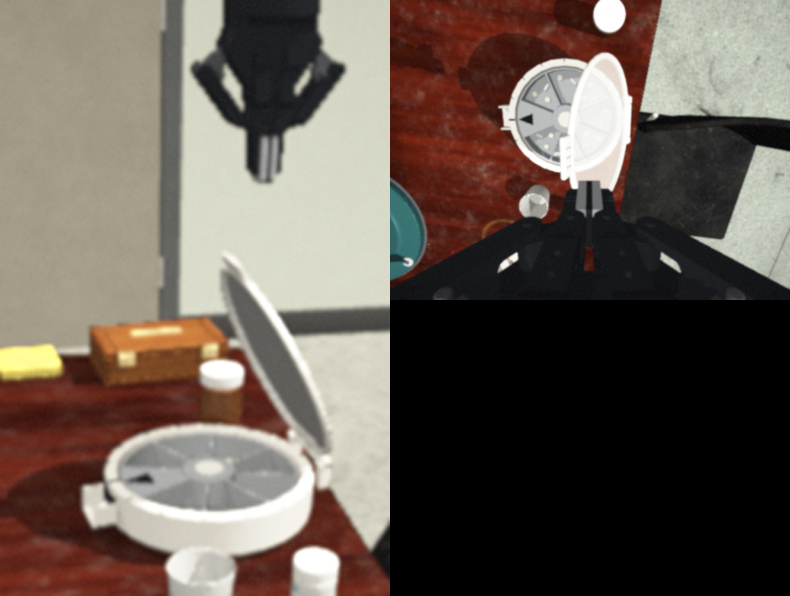

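The arrow now points at the home line (wrist view, arrow at (527,119)). The tab ends at (567,158) in the wrist view, just ahead of the fingertips, with the lid clear below them.

```bash
python3 - <<'E'
from h import *
w=manip.camera_info("wrist");fr=np.array([np.cos(3.017),np.sin(3.017),0]);H=np.array([.4748,.176,.052])-.099*fr
L=np.array([-fr[1],fr[0],0])
for th in(1.05,1.1,1.15,1.2):
    n=np.cos(th)*fr+[0,0,np.sin(th)]
    print(th,proj(w,[H+.197*n+.02*L,H+.197*n-.02*L,H+.197*n]).round(0).tolist())
s=manip.get_state()["tcp_pos"]
print(proj(w,[s+[0,0,-.014]]))
E
```

```text
1.05 [[207.0, 221.0], [204.0, 170.0], [206.0, 196.0]]
1.1 [[217.0, 223.0], [216.0, 171.0], [217.0, 198.0]]
1.15 [[229.0, 225.0], [227.0, 173.0], [228.0, 200.0]]
1.2 [[241.0, 227.0], [240.0, 174.0], [241.0, 201.0]]
[[254.97024506 248.49097545]]
```

Converted, 0.035 m is 1.4, -0.0099 m is -0.396.

drive_effector:
  motion: "0,0,0,1.4,0\n0,0,0,1.4,0\n0,0,0,0,0\n0,0,-0.396,0.284,0\n0,0,-0.396,0.284,0\n0,0,-0.396,0.284,0\n0,0,0,0,0"

```text
time: 13.77
tcp_pos: [0.4818, 0.1746, 0.2304]
tcp_rot: [[0.124, 0.992, -0.0], [0.992, -0.124, 0.0], [-0.0, -0.0, -1.0]]
contact_force: [0.5, 0.1, 0.5]
width: -0.0001
grasp_force: 0.0
```

drive_effector:
  motion: "0,0,-0.396,0.284,0\n0,0,-0.396,0.284,0\n0,0,-0.396,0.284,0\n0,0,-0.288,0.368,0\n0,0,-0.288,0.368,0\n0,0,-0.288,0.368,0\n0,0,-0.288,0.368,0\n0,0,-0.288,0.368,0\n0,0,0,0,0"

```text
time: 14.52
tcp_pos: [0.418, 0.1828, 0.1625]
tcp_rot: [[0.124, 0.992, -0.0], [0.992, -0.124, -0.0], [-0.0, -0.0, -1.0]]
contact_force: [0.7, -0.5, 0.8]
width: 0.0003
grasp_force: 0.0
```

```bash
python3 - <<'E'
from h import *
s=manip.get_state();fr=np.array([np.cos(3.017),np.sin(3.017),0]);H=np.array([.4748,.176,.052])-.099*fr
p=s["tcp_pos"]-H; print('u',p@fr,'lat',p@[-fr[1],fr[0],0],'z',p[2]+.052)
E
```

```text
u 0.1562357035464186 lat 0.0003455586748423271 z 0.16250474175885501
```

Tracking well; continue down the arc.

drive_effector:
  motion: "0,0,-0.184,0.452,0\n0,0,-0.184,0.452,0\n0,0,-0.184,0.452,0\n0,0,-0.184,0.452,0\n0,0,-0.068,0.436,0\n0,0,-0.068,0.436,0\n0,0,-0.068,0.436,0\n0,0,-0.068,0.436,0\n0,0,0,0,0\n0,0,0,0,0"

```text
time: 15.35
tcp_pos: [0.3943, 0.186, 0.0743]
tcp_rot: [[0.125, 0.992, 0.0], [0.992, -0.125, 0.0], [0.0, 0.0, -1.0]]
contact_force: [0.7, 0.2, 1.3]
width: 0.0001
grasp_force: 0.0
```

drive_effector:
  motion: "0,0,0,0.08,0\n0,0,0,0,0\n0,0,0,0,0"

```text
time: 15.6
tcp_pos: [0.3941, 0.186, 0.072]
tcp_rot: [[0.125, 0.992, 0.001], [0.992, -0.125, 0.0], [0.0, 0.001, -1.0]]
contact_force: [0.7, 1.0, 1.1]
width: -0.0001
grasp_force: 0.2
```

drive_effector:
  motion: "0,0,0,0.06,0\n0,0,0,0,0\n0,0,0,0,0"

```text
time: 15.85
tcp_pos: [0.3936, 0.1859, 0.0699]
tcp_rot: [[0.125, 0.992, 0.0], [0.992, -0.125, 0.0], [0.0, 0.0, -1.0]]
contact_force: [1.0, 0.5, -0.1]
width: -0.0001
grasp_force: 0.2
```

Tip is now at 0.056; step down in 1 mm steps until the force rises.

Converted, 0.001 m is 0.04.

drive_effector:
  motion: "0,0,0,0.04,0\n0,0,0,0,0\n0,0,0,0,0"
  only: "pos|contact"

```text
tcp_pos: [0.3935, 0.1859, 0.0688]
contact_force: [-0.8, 0.1, -0.2]
```

drive_effector:
  motion: "0,0,0,0.04,0\n0,0,0,0,0\n0,0,0,0,0"
  only: "pos|contact"

```text
tcp_pos: [0.3936, 0.186, 0.068]
contact_force: [-1.0, -0.6, 4.0]
```

Converted, 0.0005 m is 0.02.

drive_effector:
  motion: "0,0,0,0.02,0\n0,0,0,0,0\n0,0,0,0,0"
  only: "pos|contact"

```text
tcp_pos: [0.3936, 0.186, 0.0678]
contact_force: [-2.6, -0.3, 12.8]
```

drive_effector:
  motion: "0,0,0,0.02,0\n0,0,0,0,0\n0,0,0,0,0"
  only: "pos|contact"

```text
tcp_pos: [0.3936, 0.186, 0.0676]
contact_force: [-4.8, -1.7, 21.4]
```

The force rises steeply at tip height 0.054, so the lid is on its stop. Lifting clear and checking.

drive_effector:
  motion: "0,0,0,-0.12,0\n0,0,0,-0.4,0\n0,0,0,-1.2,0\n0,0,0,-1.4,0\n0,0,0,-1.4,0\n0,-1.2,0,-1,0\n0,-1.2,0,-1,0\n0,-1.2,0,-1,0\n0,0,0,0,0\n0,0,0,0,0"

```text
time: 17.68
tcp_pos: [0.3829, 0.0957, 0.2557]
tcp_rot: [[0.127, 0.992, 0.002], [0.992, -0.127, 0.0], [0.0, 0.002, -1.0]]
contact_force: [-0.0, -0.3, -0.8]
width: -0.0001
grasp_force: 0.0
```

```bash
python3 - <<'E'
from h import *
im1,a=snap("scene");im2,i=snap("wrist")
im3,b=snap("side")
c=np.array([.4748,.176,.046]);print('home pred',proj(i,c+[-.0883,.0111,0]),proj(i,c))
cv2.imwrite('pics/f1.png',np.hstack([cv2.resize(im1[140:290,180:330],(400,400),interpolation=2),cv2.resize(im2[0:200,190:390],(400,400),interpolation=2)]))
try: auto(); tri3()
except Exception as e: print(e)
E
```

```text
home pred [[247.23845704  75.71558061]] [[336.0328957   75.53797169]]
all the input arrays must have same number of dimensions, but the array at index 0 has 3 dimension(s) and the array at index 1 has 2 dimension(s)
```

View pics/f1.png

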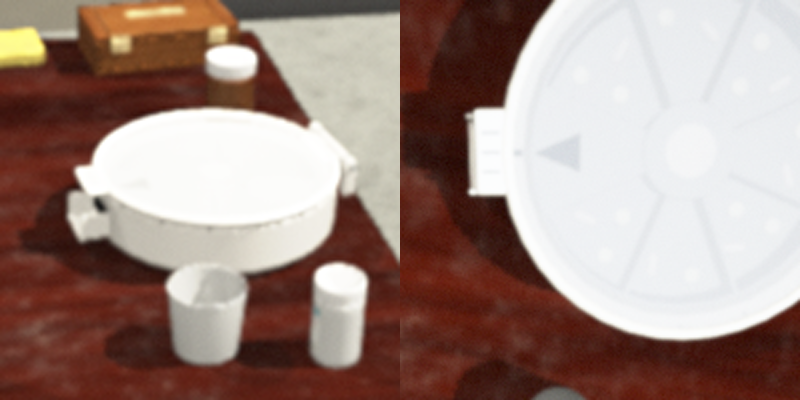

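The lid lies flat on the tub. Through it the arrow (540,152) lines up with the home line (518,152) and the hub (690,150). The cup and vials are standing in place.

```bash
python3 -c "
from rig import manip
print(manip.close_job())"
```

```text
the job is handed in; nothing more can be done
None
```

The job is handed in at about 18 s: the tray's arrow is within about 0.005 rad of the home line, the lid is pushed down onto its stop, the dispenser, vials and cup look undisturbed, and the hand is clear.

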